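# Make up two dessert trays at the shaved-ice counter

## Robot

A 6-joint arm with a two-finger parallel gripper is mounted at the origin on the work surface. World frame = base frame: x ahead of the robot, y to its left, z up, the work surface at z = 0. Lengths are in m, angles in rad, forces in N, time in s.
With the tool pointing down it reaches from about 0.35 to 0.975 m from the base axis. Payload 7.1 kg.
Tool frame: the origin (TCP) lies midway between the tips of the shut fingers; the grasp point (between the pads) lies 19 mm behind it; z points along the fingers, x is the direction in which the jaws open and shut, and the axes are right-handed (so a half turn about z gives the same grasp; the last joint's range is limited). The gripper opens to 88 mm and grips with 3 to 60 N. Pads are 20 mm wide; open, the fingers measure 115 mm over their backs; the gripper's body (75 mm by 178 mm) begins 61 mm behind the grasp point.
Start: joints at [1.278, 0.423, 1.63, -0, 1.089, -0.019], TCP at [0.169, 0.602, 0.223] pointing down, gripper open.
Joint ranges: [-3, 3], [-0.9, 2.11], [0.09, 2.58], [-1.31, 4.45], [0.11, 2.69], [-2.54, 2.54]. Speed limits (rad/s): [2.39, 2.39, 3.01, 3.14, 3.14, 3.14].

## Interface

Orientations are given as a unit quaternion [w, x, y, z].
In Python, from station import move_pose, movel, movej, command_gripper, wait, inverse_kinematics, read_camera, camera_info, MotionError, job_done, get_time, get_joint_pos, get_qvel, get_effort, get_tcp_pos, get_ee_rot, get_ft_force, get_ft_torque, get_grip_width gives the robot as it stands. Calls block until the motion is done:
- move_pose(position, orientation): joint-space move of the TCP to a pose.
- movel(position, frame=None, v=0.15, until_force=None): straight line of the TCP; frame=None keeps the orientation; v is the mean speed in m/s. With until_force (N) it stops when the force on the tool has changed by that much, and returns True; else False.
- movej(angles): joint-space move.
- command_gripper(opening): opening from 0.0 (shut) to 1.0 (fully open); the grip force is fixed at half the most; returns when the fingers have stopped.
- wait(seconds).
- inverse_kinematics(position, orientation): joint angles nearest the present ones, or None.
- read_camera(name): name is "scene" or "side" or "wrist"; returns the picture (480x640x3 uint8, red, green, blue); there is no depth.
- camera_info(name): a dict with "intrinsics" (3x3 intrinsics, pixels), "T" (4x4, takes a point from camera to world coordinates); the wrist camera has in their place "tool_from_camera" (4x4, takes a point from camera to tool coordinates, whose origin is the TCP and whose axes are the tool frame's). Camera axes: x right, y up, looking along -z (the intrinsics and any distortion apply to the point x, -y, -z); pixel columns grow to the right and rows downward; lengths in m; the calibration is good to about 2 mm. A picture is of the moment at which its call begins: read the wrist's pose just before it. camera_info takes no time and is no camera call.
A pose or a line that the arm cannot do raises MotionError and nothing moves.
- job_done(): hands the job in, once; it reports no verdict.
Readings, each from a call of its own:
- get_time(): time.
- get_joint_pos(): joint angles.
- get_qvel(): joint speeds.
- get_effort(): joint torques, N m.
- get_tcp_pos(): TCP position.
- get_ee_rot(): TCP orientation.
- get_ft_force(): force on the tool from outside, world axes, zero at the start.
- get_ft_torque(): the same for the moment, N m.
- get_grip_width(): opening from 0.0 (shut) to 1.0 (fully open).
Only numpy, scipy, OpenCV 4.12 (cv2) and the standard library are available. Lean on these libraries where they do the work, as an engineer would, in place of code of your own. Each camera call takes 0.05 s, during which the arm holds its last target. There are 200 camera calls.

## Task

Make up the two serving trays from the things on the counter: the long tray gets the footed goblet on its middle pad, with the syrup bottle and the wafer carton on the pads either side of it (either way round); the short tray gets the lidded paper cup and the low steel topping tub, one on each pad. Stand everything upright and centred on its pad, set things down rather than dropping them, and leave the napkin box, the soap bottle and the steel cup where they are.

Things in the scene. Friction and masses are not known exactly. Their poses are not given: they have to be found in the camera images.
- long_tray: Long blue serving tray with three grey round pads, fixed to the counter, 290 x 120 mm, floor 5 mm thick, rim 12 mm high above the counter and 5 mm thick. Origin: under its centre, on the counter. x runs along its length, y across it. Pads (flat, flush with the floor, 72 mm diameter) are centred at x = -90, 0 and +90 mm, y = 0.
- short_tray: Short blue serving tray with two grey round pads, fixed to the counter, 200 x 120 mm, floor and rim as on the long tray. Origin: under its centre, on the counter. x runs along its length, y across it. Pads (72 mm diameter, flat) are centred at x = -45 and +45 mm, y = 0.
- goblet_mid (a point): White footed ceramic dessert goblet, open on top: wide flat foot 68 mm diameter, thin stem up to 25 mm, then a bowl with nearly upright walls from 34 mm (56 mm diameter) to the rim at 80 mm (60 mm diameter, wall 3 mm). Grip it round the bowl, about 55 mm above its foot; about 160 g. Stands upright on the counter at the start. This point is at its centre, half-way up; z is up along its axis.
- bottle_mid (a point): Small white squeeze bottle for syrup with a grey pointed nozzle, 82 mm tall with the nozzle; round body 44 mm diameter up to 52 mm high, neck cap 35 mm diameter from 58 to 66 mm; about 100 g. Grip the body at this point; much lower brings the gripper's body onto the nozzle. Stands upright on the counter at the start. This point is at its centre, half-way up; z is up along its axis.
- carton_mid (a point): Oblong closed cardboard carton of wafers with a paper band, 70 x 45 mm and 60 mm tall; about 80 g. x runs along its 70 mm side, y across its 45 mm width. Stands upright on the counter at the start. This point is at its centre, half-way up; z is up along its axis.
- paper_cup_mid (a point): Off-white tapered paper cup closed with a white plastic lid that has a raised middle and a small dark sip hole, 80 mm tall; 54 mm diameter at the base, widening evenly to 60 mm at 70 mm height; lid 60 mm diameter, not overhanging, from 69 to 74 mm, its raised middle 50 mm diameter; about 60 g. Grip the cup at or a little above this point, below its lid. Stands upright on the counter at the start. This point is at its centre, half-way up; z is up along its axis.
- tub_mid (a point): Low round steel topping tub with a black closed lid, 60 mm diameter (58 mm below the lid), 50 mm tall; about 140 g. Stands upright on the counter at the start. This point is at its centre, half-way up; z is up along its axis.
- napkin_box: Dark steel napkin box beyond the trays, 75 x 130 x 78 mm, loose; bystander, to be left alone. Origin: centre of its underside.
- soap: Green pump bottle of soap, 66 mm diameter, 174 mm tall, loose, at the left edge of the work; bystander, to be left alone. Origin: centre of its underside.
- steel_cup: Empty steel cup, 84 mm diameter at the rim, 100 mm tall, loose, at the right edge of the work; bystander, to be left alone. Origin: centre of its underside.
There are look-alikes about, which are no part of the job. Leave any orange look-alike of the part that bears tub_mid alone.

How it is judged:
At the end, for the whole second after the job is handed in: Goblet on the long tray's middle pad, bottle and carton on its outer pads, paper cup and tub on the short tray's two pads; each within 15 mm of its pad's centre along and across the tray, within 6 mm of standing height, tilted under 0.15 rad, at rest (under 0.02 m/s) (x of goblet_mid in the frame of long_tray between -0.015 and 0.015 m and y of goblet_mid in the frame of long_tray between -0.015 and 0.015 m and z of goblet_mid in the frame of long_tray between 0.039 and 0.051 m and angle between each of goblet_mid, bottle_mid, carton_mid, paper_cup_mid, tub_mid's own z axis and vertical below 0.15 rad and linear speed of each of goblet, bottle, carton, paper_cup, tub below 0.02 m/s and (x of bottle_mid in the frame of long_tray between -0.105 and -0.075 m or x of bottle_mid in the frame of long_tray between 0.075 and 0.105 m) and y of bottle_mid in the frame of long_tray between -0.015 and 0.015 m and z of bottle_mid in the frame of long_tray between 0.04 and 0.052 m and (x of carton_mid in the frame of long_tray between -0.105 and -0.075 m or x of carton_mid in the frame of long_tray between 0.075 and 0.105 m) and y of carton_mid in the frame of long_tray between -0.015 and 0.015 m and z of carton_mid in the frame of long_tray between 0.029 and 0.041 m and (x of paper_cup_mid in the frame of short_tray between -0.06 and -0.03 m or x of paper_cup_mid in the frame of short_tray between 0.03 and 0.06 m) and y of paper_cup_mid in the frame of short_tray between -0.015 and 0.015 m and z of paper_cup_mid in the frame of short_tray between 0.039 and 0.051 m and (x of tub_mid in the frame of short_tray between -0.06 and -0.03 m or x of tub_mid in the frame of short_tray between 0.03 and 0.06 m) and y of tub_mid in the frame of short_tray between -0.015 and 0.015 m and z of tub_mid in the frame of short_tray between 0.024 and 0.036 m); the robot touches nothing.
It fails at once if the napkin box is shifted by more than 30 mm (distance of napkin_box from where it was at the start of the episode above 0.03 m).
It fails at once if the soap bottle is shifted by more than 30 mm (distance of soap from where it was at the start of the episode above 0.03 m).
It fails at once if the steel cup is shifted by more than 30 mm (distance of steel_cup from where it was at the start of the episode above 0.03 m).
It fails at once if one of the five things is dropped or flung (moves faster than 0.6 m/s with no finger on it) ((linear speed of goblet above 0.6 m/s and contact force between goblet and the fingers below 0.05 N) or (linear speed of bottle above 0.6 m/s and contact force between bottle and the fingers below 0.05 N) or (linear speed of carton above 0.6 m/s and contact force between carton and the fingers below 0.05 N) or (linear speed of paper_cup above 0.6 m/s and contact force between paper_cup and the fingers below 0.05 N) or (linear speed of tub above 0.6 m/s and contact force between tub and the fingers below 0.05 N)).
It also fails if it takes over 134 s, if anything falls off the work surface, if the arm or the gripper's body presses on something with over 40 N, if the wrist force passes 120 N, or if a joint passes its speed limit or range.

## Working session

There is one attempt and no reset: what is moved stays moved. The work goes in short steps, each a Python script; the robot and the scene stay as the last script left them, time stands still between calls to the robot, and variables do not carry over. Pictures are saved under pics/ and viewed, about 12 in all and at most 16, crops included, and the job is handed in when it is done.

```bash
ls; mkdir -p pics; python3 - <<'E'
from station import *
import cv2,numpy as np
for n in ["scene","side"]:
    im=read_camera(n); cv2.imwrite(f"pics/{n}0.png",im[:,:,::-1])
    c=camera_info(n); print(n,{k:(np.round(v,4).tolist() if not isinstance(v,str) else v) for k,v in c.items()})
print(camera_info("wrist"),get_time(),get_ee_rot())
E
```

```text
pics
scene {'intrinsics': [[474.3011, 0.0, 321.082], [0.0, 474.3011, 240.1896], [0.0, 0.0, 1.0]], 'T': [[0.543, -0.4984, 0.6758, 1.404], [0.8395, 0.3045, -0.45, -0.5897], [0.0185, 0.8117, 0.5838, 0.8343], [0.0, 0.0, 0.0, 1.0]]}
side {'intrinsics': [[524.2608, 0.0, 318.1488], [0.0, 524.2608, 242.5186], [0.0, 0.0, 1.0]], 'T': [[0.8883, 0.226, -0.3999, -0.0409], [-0.4593, 0.4525, -0.7644, -1.0789], [0.0083, 0.8626, 0.5057, 0.7556], [0.0, 0.0, 0.0, 1.0]]}
{'intrinsics': array([[349.32071734,   0.        , 316.85057276],
       [  0.        , 349.32071734, 243.63208586],
       [  0.        ,   0.        ,   1.        ]]), 'tool_from_camera': array([[ 9.99999198e-01, -1.24803935e-03,  2.15739274e-04,
         4.13565850e-04],
       [-1.15741760e-03, -9.69651128e-01, -2.44489979e-01,
        -6.50784946e-02],
       [ 5.14324945e-04,  2.44489533e-01, -9.69651795e-01,
        -1.62367725e-01],
       [ 0.00000000e+00,  0.00000000e+00,  0.00000000e+00,
         1.00000000e+00]])} 0.1 [ 4.19136331e-04  7.96973030e-01  6.04014483e-01 -5.63292922e-04]
```

View pics/scene0.png

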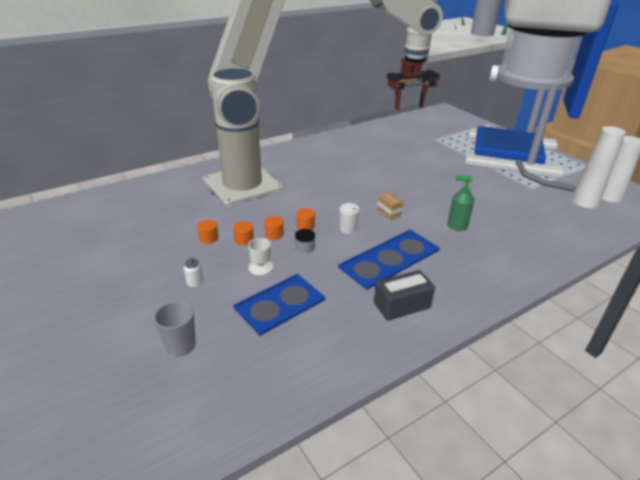

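View pics/side0.png

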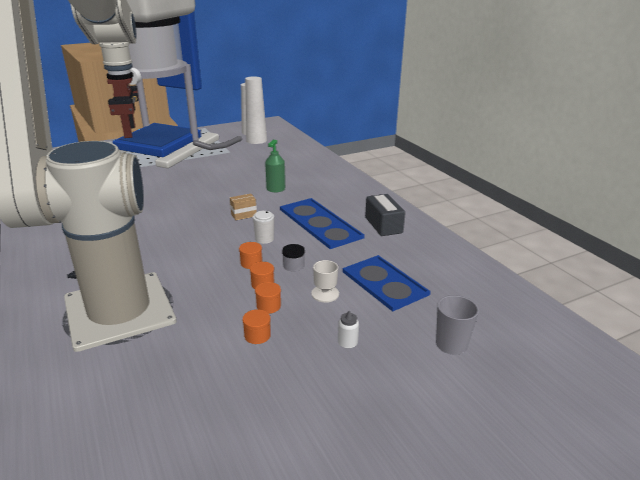

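The scene view shows, left to right: bottle (193,272), goblet (260,257), tub (305,241), cup (349,219) and carton (390,206). The long-tray pads are near (391,258), the short-tray pads at (265,310) and (294,295), and four orange look-alikes sit at about (207–305, 225). The side view agrees. Next I'll triangulate.

```bash
cat > h.py <<'E'
from station import *
import cv2,numpy as np
from scipy.spatial.transform import Rotation as R
def ray(K,T,px,z):
    d=T[:3,:3]@np.array([(px[0]-K[0,2])/K[0,0],-(px[1]-K[1,2])/K[1,1],-1.])
    o=T[:3,3]; return o+d*(z-o[2])/d[2]
def pix(n,px,z):
    c=camera_info(n); return ray(c["intrinsics"],c["T"],px,z)
def down(a):  # tool down, jaw axis (x) at world angle a
    q=(R.from_euler('z',a)*R.from_euler('x',np.pi)).as_quat(); return [q[3],*q[:3]]
def wristT():
    q=get_ee_rot(); T=np.eye(4); T[:3,:3]=R.from_quat([*q[1:],q[0]]).as_matrix(); T[:3,3]=get_tcp_pos()
    c=camera_info("wrist"); return c["intrinsics"],T@c["tool_from_camera"]
E
python3 - <<'E'
from h import *
D=dict(bottle=((193,272),(348,330),.04),goblet=((260,257),(325,281),.04),tub=((305,236),(293,251),.05),cup=((349,219),(264,227),.04),carton=((390,206),(243,208),.03),
L1=((367,270),(337,234),.005),L2=((391,258),(320,222),.005),L3=((412,246),(305,211),.005),S1=((265,310),(397,290),.005),S2=((294,295),(374,274),.005),
soap=((460,225),(275,188),.01),napkin=((405,285),(385,202),.078),steel=((177,330),(455,325),.05),
o1=((207,232),(257,327),.025),o2=((243,233),(268,297),.025),o3=((274,228),(262,276),.025),o4=((305,219),(250,255),.025))
for k,(a,b,z) in D.items(): print(k,pix("scene",a,z)[:2].round(3),pix("side",b,z)[:2].round(3))
E
```

```text
bottle [ 0.43  -0.339] [ 0.414 -0.348]
goblet [ 0.463 -0.162] [ 0.456 -0.167]
tub [ 0.455 -0.013] [ 0.439 -0.022]
cup [0.436 0.156] [0.428 0.149]
carton [0.43  0.324] [0.423 0.307]
L1 [0.628 0.081] [0.624 0.075]
L2 [0.621 0.173] [0.614 0.162]
L3 [0.609 0.264] [0.606 0.249]
S1 [ 0.62 -0.23] [ 0.62  -0.236]
S2 [ 0.611 -0.141] [ 0.608 -0.151]
soap [0.609 0.463] [0.586 0.441]
napkin [0.791 0.066] [0.78  0.067]
steel [ 0.616 -0.445] [ 0.617 -0.446]
o1 [ 0.255 -0.233] [ 0.253 -0.236]
o2 [ 0.315 -0.144] [ 0.316 -0.146]
o3 [ 0.34  -0.053] [ 0.337 -0.058]
o4 [0.346 0.053] [0.346 0.048]
```

```bash
python3 - <<'E'
from h import *
for i,y in enumerate([0.2,-0.18]):
    move_pose([.48,y,.30],down(np.pi/2)); wait(.2)
    K,T=wristT(); im=read_camera("wrist"); cv2.imwrite(f"pics/w{i}.png",im[:,:,::-1]); np.savez(f"w{i}.npz",K=K,T=T)
    print(get_time(),get_joint_pos(),T.round(3).tolist(), camera_info("wrist").keys())
E
```

```text
2.2167 [ 3.72912664e-01  1.81082439e-01  1.78151886e+00  5.52185621e-05
  1.17923734e+00 -1.19880214e+00] [[-0.002, -0.97, -0.244, 0.415], [1.0, -0.002, -0.0, 0.2], [-0.0, -0.244, 0.97, 0.462], [0.0, 0.0, 0.0, 1.0]] dict_keys(['intrinsics', 'tool_from_camera'])
3.8833 [-3.80442492e-01  1.68755080e-01  1.79636441e+00  7.14134120e-05
  1.17647460e+00 -1.95262949e+00] [[-0.003, -0.97, -0.244, 0.415], [1.0, -0.003, -0.001, -0.179], [-0.0, -0.244, 0.97, 0.462], [0.0, 0.0, 0.0, 1.0]] dict_keys(['intrinsics', 'tool_from_camera'])
```

View pics/w0.png

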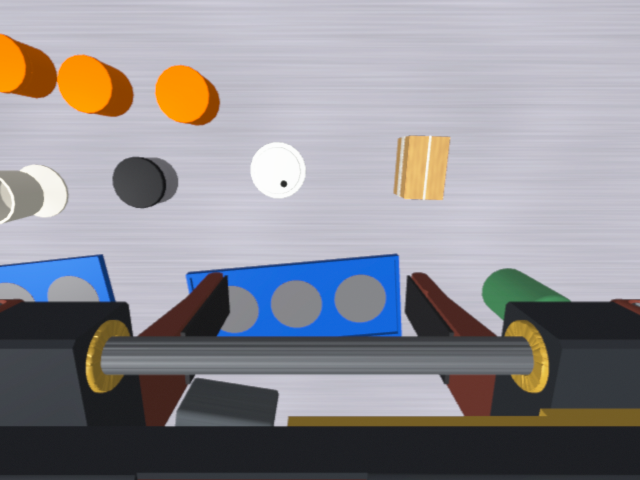

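View pics/w1.png

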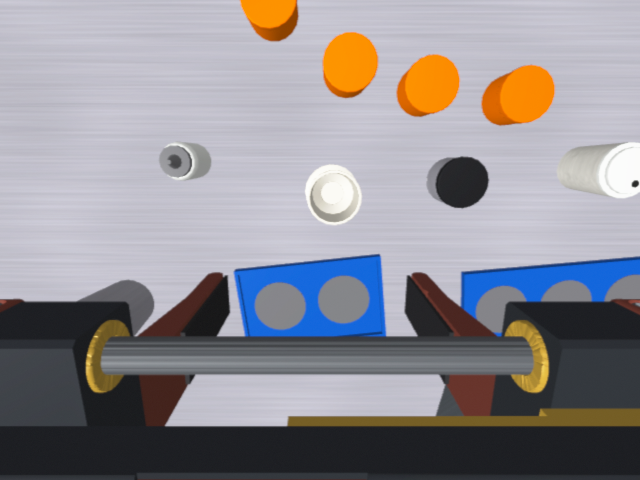

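w0 shows the cup lid (278,170), the tub (139,182), the carton (~424,167) and the long pads at (233,309), (296,304) and (360,298). w1 shows the bottle (~180,161), the goblet rim (333,195), the tub (461,182) and the short pads at (280,306) and (343,299). I'll zoom in on the carton and bottle.

```bash
python3 - <<'E'
from h import *
a=cv2.imread("pics/w0.png")[125:210,385:460]; b=cv2.imread("pics/w1.png")[130:195,150:220]
f=lambda x:cv2.resize(x,(400,400),interpolation=cv2.INTER_CUBIC)
cv2.imwrite("pics/z.png",np.hstack([f(a),f(b)]))
def W(i,px,z):
    d=np.load(f"w{i}.npz"); return ray(d["K"],d["T"],px,z)
for n,i,p,z in [("cup",0,(277.5,170.5),.072),("tub",0,(139,182),.05),("tub",1,(461.5,182),.05),("gob",1,(333,195),.08),("bot_noz",1,(176,161),.082),
 ("L1",0,(233,309),.005),("L2",0,(296.5,304),.005),("L3",0,(360,298.5),.005),("L1",1,(502,312),.005),("S1",1,(280,306),.005),("S2",1,(343.5,299.5),.005)]:
    print(n,i,W(i,p,z).round(4))
E
```

```text
cup 0 [0.4306 0.1574 0.072 ]
tub 0 [ 0.445  -0.0068  0.05  ]
tub 1 [ 0.4447 -0.0107  0.05  ]
gob 1 [ 0.4569 -0.1616  0.08  ]
bot_noz 1 [ 0.4213 -0.3286  0.082 ]
L1 0 [0.6256 0.0821 0.005 ]
L2 0 [0.6178 0.1721 0.005 ]
L3 0 [0.6093 0.2614 0.005 ]
L1 1 [0.63   0.0842 0.005 ]
S1 1 [ 0.6217 -0.2309  0.005 ]
S2 1 [ 0.6115 -0.1413  0.005 ]
```

View pics/z.png

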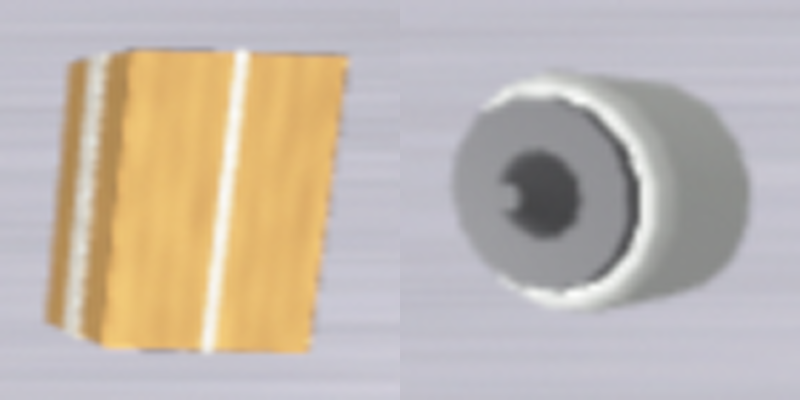

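```bash
cat >> h.py <<'E'
L=[np.array(p) for p in [(.6275,.0830),(.6180,.1725),(.6090,.2615)]]
S=[np.array(p) for p in [(.6217,-.2309),(.6115,-.1413)]]
aL,aS=.095,.113
H=.21
def pick(xy,a,h):
    command_gripper(1.0); move_pose([*xy,H],down(a)); movel([*xy,h-.019],v=.12)
    command_gripper(0.0); w=get_grip_width()*88; movel([*xy,H],v=.12)
    w2=get_grip_width()*88; print("width",w,w2,"F",get_ft_force().round(2) if hasattr(get_ft_force(),'round') else get_ft_force(),"t",get_time()); return w2
def place(xy,a,h,w):
    z=h-.019+.005
    move_pose([*xy,H],down(a)); movel([*xy,z+.012],v=.12)
    hit=movel([*xy,z-.002],v=.02,until_force=3); print("hit",hit,get_tcp_pos(),"want z",z)
    command_gripper(min(1,(w+16)/88)); movel([*xy,H],v=.12); print("t",get_time())
E
python3 - <<'E'
from h import *
d=np.load("w0.npz"); P=[ray(d["K"],d["T"],p,.06)[:2] for p in [(409.4,135.6),(450.3,136.7),(443.1,199.8),(404.3,198.9)]]
print(np.round(P,3)); c=np.mean(P,0); u=(P[2]+P[3]-P[0]-P[1])/2; v=(P[1]+P[2]-P[0]-P[3])/2
th=np.arctan2(u[1],u[0]); print("carton",c,np.linalg.norm(u),np.linalg.norm(v),th,np.arctan2(v[1],v[0]))
d=np.load("w1.npz"); print("bottle",ray(d["K"],d["T"],(175.5,161.7),.066))
w=pick((.4569,-.1616),aL,.055)
if w>40: place(L[1],aL,.055,w)
E
```

```text
[[0.393 0.302]
 [0.394 0.347]
 [0.464 0.346]
 [0.463 0.301]]
carton [0.42845178 0.3241743 ] 0.0696165367345103 0.04495406159742317 -0.020623595193785815 1.5484872784577013
bottle [ 0.4222625  -0.33549635  0.066     ]
width 58.09202499007788 57.924416203380815 F [ 0.12  0.01 -2.18] t 9.2333
hit True [0.61804542 0.17254774 0.04111222] want z 0.041
t 14.7
```

```bash
python3 - <<'E'
from h import *
w=pick((.4285,.3242),1.55,.034)
if w>35: place(L[2],aL,.034,w)
w=pick((.4223,-.335),aL,.041)
if w>35: place(L[0],aL,.041,w)
move_pose([.48,.12,.30],down(np.pi/2)); wait(.2)
K,T=wristT(); im=read_camera("wrist"); cv2.imwrite("pics/w2.png",im[:,:,::-1]); np.savez("w2.npz",K=K,T=T)
E
```

```text
width 45.08695771001606 45.21256023907342 F [-0.29  0.71 -1.58] t 20.4417
hit True [0.60889407 0.2614199  0.01994781] want z 0.020000000000000004
t 25.9917
width 43.89875622341907 44.05051366467899 F [ 0.33 -0.21 -0.34] t 33.0333
hit True [0.62734989 0.08298263 0.02688996] want z 0.027000000000000003
t 39.05
```

View pics/w2.png

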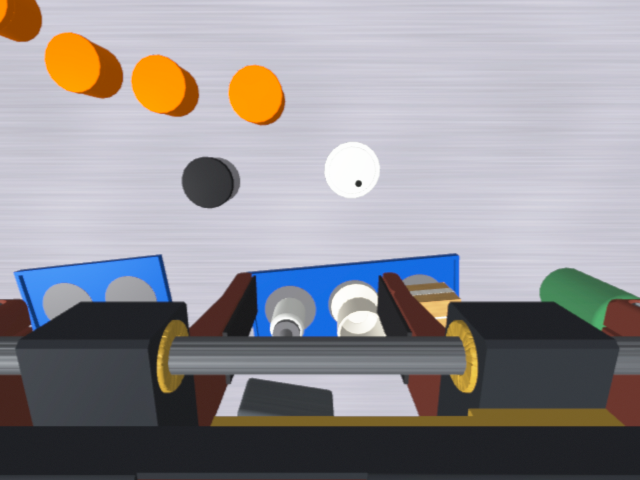

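All three stand upright on the long tray, and the cup (352,170) and tub (208,182) haven't been disturbed. I'll place those two next.

```bash
python3 - <<'E'
from h import *
d=np.load("w2.npz"); f=lambda p,z: ray(d["K"],d["T"],p,z)[:2]
t=f((208,182),.05); c=f((352,170),.072); print(t,c)
w=pick((c+[.4306,.1574])/2,aS,.044)
if w>45: place(S[1],aS,.044,w)
w=pick((.445,-.009),aS,.031)
if w>45: place(S[0],aS,.031,w)
for i,p in enumerate([(.42,.17),(.42,-.18)]):
    move_pose([*p,.33],down(-np.pi/2 if 0 else np.pi/2)); wait(.3)
    K,T=wristT(); im=read_camera("wrist"); cv2.imwrite(f"pics/f{i}.png",im[:,:,::-1]); np.savez(f"f{i}.npz",K=K,T=T)
cv2.imwrite("pics/scene1.png",cv2.resize(read_camera("scene")[200:350,200:460,::-1],(780,450),interpolation=cv2.INTER_CUBIC))
cv2.imwrite("pics/side1.png",cv2.resize(read_camera("side")[150:330,240:480,::-1],(780,585),interpolation=cv2.INTER_CUBIC))
print(get_time())
E
```

```text
[ 0.44491755 -0.00696824] [0.43031184 0.1582344 ]
width 59.670862317367835 59.366619700572805 F [ 0.69  0.32 -0.79] t 46.5083
hit True [ 0.61115995 -0.14128096  0.02995435] want z 0.03
t 52.0917
width 59.43344545749487 59.563429334212266 F [-0.29  0.1  -2.66] t 57.5417
hit True [ 0.62138464 -0.23082756  0.0168325 ] want z 0.017
t 63.125
66.9417
```

View pics/side1.png

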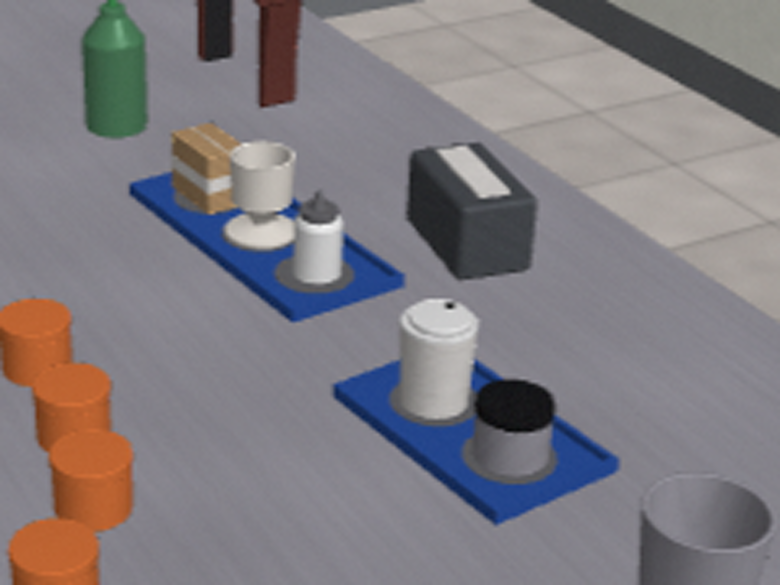

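View pics/scene1.png

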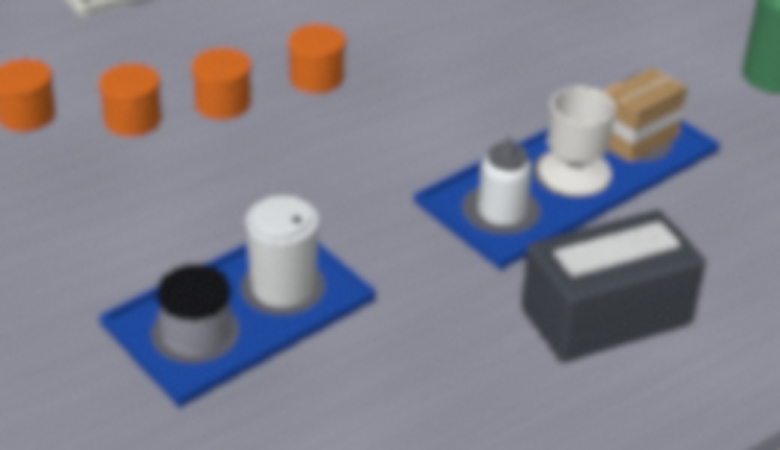

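Both outside views show all five items upright on their pads and the bystanders unmoved. I'll take one close check of the long tray's centring.

```bash
python3 - <<'E'
import cv2,numpy as np
f=lambda i:cv2.resize(cv2.imread(f"pics/f{i}.png")[210:345,130:530],(800,270),interpolation=cv2.INTER_CUBIC)
cv2.imwrite("pics/f.png",np.vstack([f(0),f(1)]))
E
```

```text
(no output)
```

View pics/f.png

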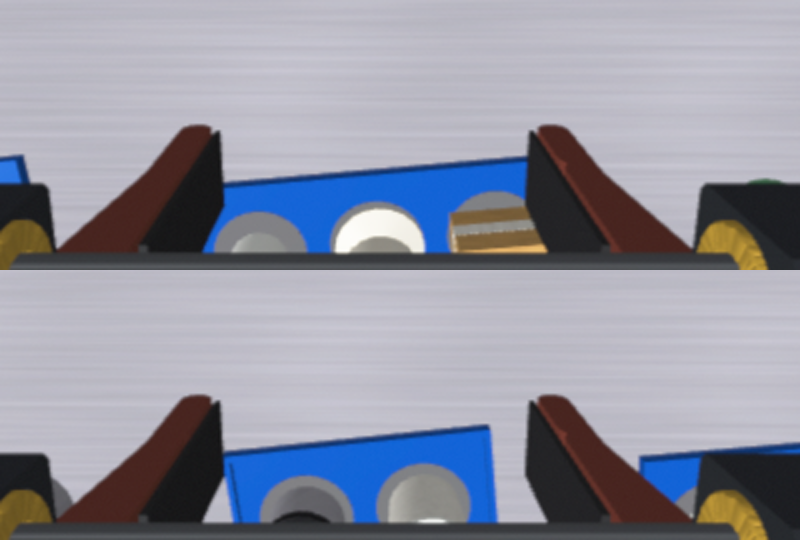

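The goblet's foot is concentric with its pad to about 2 mm, and the other items also look centred within a few mm. Handing in.

```bash
python3 -c "
from station import *
wait(.5); print(get_time(), job_done())"
```

```text
the job is handed in; nothing more can be done
67.4417 None
```

I made up both trays and handed the job in at 67.4 s of the 134 s allowed; no verdict is reported.

- **Long tray:** the goblet is on the middle pad. The bottle is on the pad on the robot's right, and the carton is on the pad on its left.
- **Short tray:** the paper cup is on the pad nearer the long tray, and the tub is on the other.

**Checks:**
- **Grip widths:** they matched the sizes given: 58, 45, 44, 59 and 59.5 mm for goblet, carton, bottle, cup and tub.
- **Setting down:** each item was lowered until contact was felt, within 0.2 mm of the expected height.
- **Final pictures:** everything stands upright and looks centred, with the largest offset about 4 mm (the bottle), against the 15 mm allowed. The napkin box, soap bottle, steel cup and orange look-alikes look undisturbed by eye; I did not measure them again.

**Disagreements:** no check failed. My first position estimates from the two outside cameras differed by up to about 25 mm (worst for the soap bottle), so I used the wrist-camera measurements, which agreed to about 5 mm.

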